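Step a spacer block along a tool rack to set its dividers

TASK

Set the three sliding plywood dividers of the small tool rack so that the gap at the end cheek and the gaps between the dividers all equal the thickness of the aluminium spacer block. Step the block along the row from the cheek: in each gap, with its flat face lightly against the cheek or the divider just set (which must not be shoved), press it gently down to the base board so that its bevel wedges the next divider away to the block's full thickness, and let it sit there a moment. Move the dividers with the block only, not with the fingers; finally stand the block upright in its wooden holder again, let go, and leave the other things on the bench where they are.

Things in the scene. Friction and masses are not known exactly. Their poses are not given: they have to be found in the camera images.
- spacer: Spacer block: aluminium, 40 mm long (x), 40 thick (y), 70 high, dark plug in each end; 0.27 kg. Origin at foot level, mid-length, 20 mm behind the flat +y face. The lowest 36 mm of the -y side are bevelled: foot y -2 to +20 mm. Grip it by the wooden bar on top: 100 mm long (x), 20 thick (y), 70 to 115 mm above the foot, clamped firmly up to 5 mm off centre in y, differently each time.
- holder: Wooden open-topped box, fixed, 62 x 62 x 22 mm outside, walls and floor 5 mm thick (inside 52 x 52 mm, floor 5 mm above the bench). Origin at the centre of its underside. The spacer block stands in it at the start, near its centre, its axes within a few degrees of the holder's.
- rack: Tool rack, fixed: plywood base board 140 (x) by 220 mm (y), 15 mm thick, a low aluminium rail (top 27 mm above the bench) along each long edge. Origin at the centre of its underside. The row runs along y: cheek at the +y end, then dividers 1, 2, 3 towards -y, tops 60 mm above the bench. Gaps to be set are 40 mm; at its turn each is 34.5 to 37.5 mm, so the block has to wedge it open.
- cheek: The fixed end cheek of the rack: a plywood plate 15 mm thick (y), 130 mm long (x), 45 mm high on the base board. Origin at the centre of its underside (on the base board's top), axes parallel to the rack's; the face towards the dividers lies 7.5 mm to -y of the origin.
- divider_1: First sliding divider, counted from the cheek: an upright plywood plate 12 mm thick (its y), 118 mm long (its x) and 45 mm high, standing on the rack's base board; origin at the centre of its underside, axes parallel to the rack's. It slides only along the rack's y, with a dry drag of about 4 N both ways, and stays where it is left.
- divider_2: Second sliding divider, counted from the cheek: an upright plywood plate 12 mm thick (its y), 118 mm long (its x) and 45 mm high, standing on the rack's base board; origin at the centre of its underside, axes parallel to the rack's. It slides only along the rack's y, with a dry drag of about 4 N both ways, and stays where it is left.
- divider_3: Third sliding divider, counted from the cheek: an upright plywood plate 12 mm thick (its y), 118 mm long (its x) and 45 mm high, standing on the rack's base board; origin at the centre of its underside, axes parallel to the rack's. It slides only along the rack's y, with a dry drag of about 4 N both ways, and stays where it is left.
- offcut: Bystander: a shorter plain aluminium block without bevel, 45 x 22 x 40 mm, beside the holder. Origin at the centre of its underside.
- collet: Bystander: a steel collet, 32 mm across, 36 mm high, standing on the far (+x) side of the rack. Origin at the centre of its underside.
- chuck_key: Bystander: a T-shaped chuck key about 100 mm long with a 100 mm cross bar, 14 mm high, lying on the bench. Origin under its shaft.
- chuck_jaw: Bystander: a stepped dark steel chuck jaw, 60 x 22 x 38 mm. Origin at the centre of its underside.
- screwdriver: Bystander: a screwdriver lying on the bench. Origin at the underside near its middle.
- mallet: Bystander: a hammer lying on the bench. Origin at the underside near its middle.
- grease_tin: Bystander: a grey tin, 64 mm across, 60 mm high. Origin at the centre of its underside.
Not all that is in view belongs to the job. There is more than one size of the spacer; the job needs the smaller. There is more than one size of the holder; the job needs the smaller.

How it is judged:
On the way, in this order (a step that is already met when the one before it is completed fails the run):
1. the spacer block is down between the cheek and divider 1, its foot within 6 mm of the base board, pressing on both with more than 0.5 N (z of spacer in the frame of rack below 0.021 m and angle between spacer's own z axis and vertical below 0.1 rad and contact force between spacer and cheek above 0.5 N and contact force between spacer and divider_1 above 0.5 N), for 0.1 s.
2. the spacer block is down between dividers 1 and 2, its foot within 6 mm of the base board, and all gaps up to this one are 40 mm within 2 mm (z of spacer in the frame of rack below 0.021 m and angle between spacer's own z axis and vertical below 0.1 rad and y of spacer in the frame of divider_1 between -0.03 and -0.022 m and y of divider_1 in the frame of cheek between -0.0555 and -0.0515 m and y of divider_2 in the frame of divider_1 between -0.054 and -0.05 m), for 0.1 s.
3. the spacer block is down between dividers 2 and 3, its foot within 6 mm of the base board, and all gaps up to this one are 40 mm within 2 mm (z of spacer in the frame of rack below 0.021 m and angle between spacer's own z axis and vertical below 0.1 rad and y of spacer in the frame of divider_2 between -0.03 and -0.022 m and y of divider_1 in the frame of cheek between -0.0555 and -0.0515 m and y of divider_2 in the frame of divider_1 between -0.054 and -0.05 m and y of divider_3 in the frame of divider_2 between -0.054 and -0.05 m), for 0.1 s.
At the end, for the whole second after the job is handed in: All three gaps (cheek to divider 1, 1 to 2, 2 to 3) are 40 mm within 2 mm, and the spacer block stands upright (within 10 degrees) at rest on the floor of its holder, released (y of divider_1 in the frame of cheek between -0.0555 and -0.0515 m and y of divider_2 in the frame of divider_1 between -0.054 and -0.05 m and y of divider_3 in the frame of divider_2 between -0.054 and -0.05 m and horizontal distance between spacer and holder below 0.02 m and height (world z) of spacer between 0.002 and 0.009 m and angle between spacer's own z axis and vertical below 0.17 rad and linear speed of spacer below 0.02 m/s); the robot touches nothing.
It fails at once if the spacer block presses on the cheek or on any divider with more than 15 N, or on the rack as a whole with more than 25 N (contact force between spacer and cheek above 15 N or contact force between spacer and divider_1 above 15 N or contact force between spacer and divider_2 above 15 N or contact force between spacer and divider_3 above 15 N or contact force between spacer and rack above 25 N).
It fails at once if the robot itself touches the rack or its dividers (contact force between any of the arm, the fingers and rack above 1 N).
It fails at once if a bystander is moved more than 20 mm (distance of any of offcut, collet, chuck_key, chuck_jaw, screwdriver, mallet, grease_tin from where it was at the start of the episode above 0.02 m).
It also fails if it takes over 72 s, if anything falls off the work surface, if the arm or the gripper's body presses on something with over 40 N, if the wrist force passes 120 N, or if a joint passes its speed limit or range.

ROBOT

A 6-joint arm with a two-finger parallel gripper is mounted at the origin on the work surface. World frame = base frame: x ahead of the robot, y to its left, z up, the work surface at z = 0. Lengths are in m, angles in rad, forces in N, time in s.
With the tool pointing down it reaches from about 0.275 to 0.775 m from the base axis. Payload 14.6 kg.
Tool frame: the origin (TCP) lies at the centre of the arm's flange, where the gripper is bolted on; the fingertips stand 173 mm ahead of it and the grasp point (between the pads) lies 155 mm ahead of it; y points along the fingers, z is the direction in which the jaws open and shut, and the axes are right-handed (so a half turn about y gives the same grasp; the last joint's range is limited). The gripper opens to 85 mm and grips with 20 to 120 N. Pads are 22 mm wide; open, the fingers measure 114 mm over their backs; the gripper's body (76 mm by 85 mm) begins 54 mm behind the grasp point. The pads swing forward as they close: fully open they stand 13 mm farther back than shut.
Start: joints at [1.004, 0.263, -0.048, 1.259, 0, 1.415], TCP at [0.21, 0.481, 0.405] pointing down, gripper open.
Joint ranges: [-2.65, 2.65], [-0.89, 1.7], [-1.18, 1.37], [-2.13, 2.11], [-1.35, 1.29], [-3.14, 3.14]. Speed limits (rad/s): [1.89, 1.89, 2.57, 2.79, 3.14, 3.14].

INTERFACE

Orientations are given as a unit quaternion [w, x, y, z].
In Python, from station import ctrl gives the robot as it stands.
- The arm moves only by the shell command python3 -m creep 'ROWS'. ROWS is JSON, a list of rows, each a list of 3 entries, a list of its own where there are three numbers: the turn, a rotation vector about the tool's x, y, z in degrees, then the shift along the tool's x, y, z in m, then the opening in per cent of the stroke, from 0 (shut) to 100 (fully open). A call has 1 to 20 rows; each row shifts and turns the commanded pose from where the row before left it, along the tool's axes as they then stand; what a row does not reach is not made up. A row lasts 1/10 s, in which the tool goes at most 50 mm and 8.59 degrees, less where a joint would pass 70% of its speed; a pose out of reach is approached as far as the arm can. A call is refused whole if a number of a shift passes 0.05 or a number of a turn 8.59, either way. A call with a gripper value outside its range is refused whole. The fingers move at their own pace and stop on an object; the grip force is fixed at half the most. Time passes only in rows, so rows that do not move let the fingers close. It gives the time, the measured TCP pose, the force and the opening at its end, in the units of the state.
- ctrl.read_state(): the state, without advancing time (a new reading comes with each control period).
- ctrl.camera(name): name is "scene" or "top" or "wrist"; returns the picture (480x640x3 uint8, blue, green, red); there is no depth.
- ctrl.camera_model(name): a dict with "K" (3x3 intrinsics, pixels), "world_from_camera" (4x4, takes a point from camera to world coordinates); the wrist camera has in their place "tool_from_camera" (4x4, takes a point from camera to tool coordinates, whose origin is the TCP and whose axes are the tool frame's). Camera axes: x right, y down, z forward; pixel columns grow to the right and rows downward; lengths in m; the calibration is good to about 2 mm. A picture is of the moment at which its call begins: read the wrist's pose just before it. camera_model takes no time and is no camera call.
- ctrl.finish_job(): hands the job in, once; it reports no verdict.
The state is a dict: "time_s": time; "joints": joint angles; "joint_velocities": joint speeds; "effort": joint torques, N m; "tool_pos": TCP position; "eef_rot": TCP orientation; "ft_force": force on the tool from outside, world axes, zero at the start; "moment": the same for the moment, N m; "width": finger opening in m.
Only numpy, scipy, OpenCV 4.12 (cv2) and the standard library are available. Lean on these libraries where they do the work, as an engineer would, in place of code of your own. Each camera call takes 0.05 s, during which the arm holds its last target.

## Working session

There is one attempt and no reset: what is moved stays moved. The work goes in short steps, Python scripts to look and compute and a shell command to move; the robot and the scene stay as the last step left them, time stands still between calls to the robot, and variables do not carry over. Pictures are saved under pics/ and viewed, and the job is handed in when it is done.

```bash
ls; mkdir -p pics; python3 - <<'E'
from station import ctrl
import cv2
s=ctrl.read_state();print(s)
for n in("scene","top","wrist"):
    cv2.imwrite(f"pics/{n}0.png",ctrl.camera(n)); print(n,ctrl.camera_model(n))
E
```

```text
pics
{'time_s': 0.0, 'joints': array([ 1.00371101e+00,  2.63529531e-01, -4.89235949e-02,  1.25942880e+00,
       -7.74492928e-06,  1.41552509e+00]), 'joint_velocities': array([-5.06977791e-04,  8.81673986e-06, -1.86337266e-03, -1.25206660e-04,
        3.53395260e-04,  5.78258393e-04]), 'effort': array([-3.73566407e-03, -6.37632608e+01,  3.84564865e+01,  1.37920165e-02,
       -3.50259734e-04, -3.80078902e-08]), 'tool_pos': array([0.21008344, 0.48103103, 0.40422648]), 'eef_rot': array([-0.69180969,  0.69252974, -0.14470465,  0.14443851]), 'ft_force': array([0.15427721, 1.03107053, 0.02595165]), 'moment': array([ 0.02730058,  0.00427238, -0.052577  ]), 'width': 0.08564668795866173}
scene {'K': array([[438.83356393,   0.        , 314.30328253],
       [  0.        , 438.83356393, 240.41876003],
       [  0.        ,   0.        ,   1.        ]]), 'world_from_camera': array([[ 0.82594612,  0.41677287, -0.37962268,  0.88277963],
       [ 0.56365817, -0.59842209,  0.56936848, -0.60324953],
       [ 0.01012274, -0.68424511, -0.72918184,  0.76992015],
       [ 0.        ,  0.        ,  0.   
[... 283 characters left out ...]
990229, -0.00805499,  0.01142507, -0.04019712],
       [-0.00982967, -0.1759784 , -0.98434495,  1.2128721 ],
       [ 0.        ,  0.        ,  0.        ,  1.        ]])}
wrist {'K': array([[345.28408149,   0.        , 312.40597895],
       [  0.        , 345.28408149, 239.83780365],
       [  0.        ,   0.        ,   1.        ]]), 'tool_from_camera': array([[-4.19836178e-04,  9.54491600e-01,  2.98237504e-01,
        -7.67955619e-02],
       [ 1.99922477e-05, -2.98237523e-01,  9.54491687e-01,
         3.08772366e-02],
       [ 9.99999912e-01,  4.06692580e-04,  1.06128469e-04,
         4.57726164e-04],
       [ 0.00000000e+00,  0.00000000e+00,  0.00000000e+00,
         1.00000000e+00]])}
```

View pics/scene0.png

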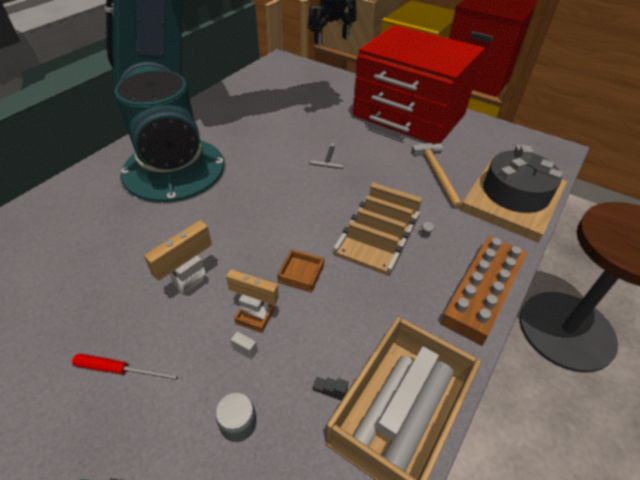

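View pics/top0.png

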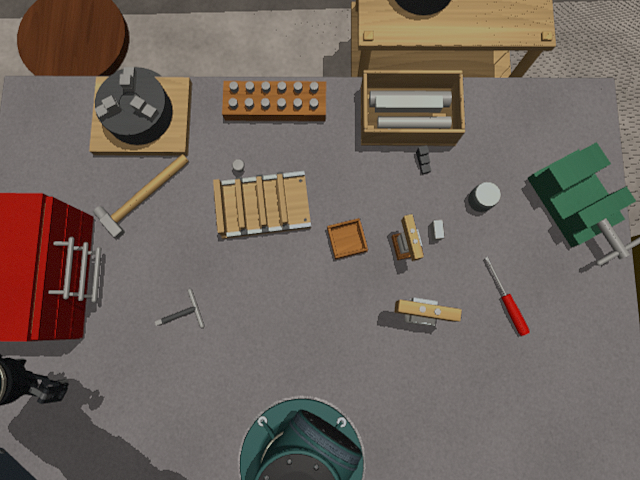

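View pics/wrist0.png

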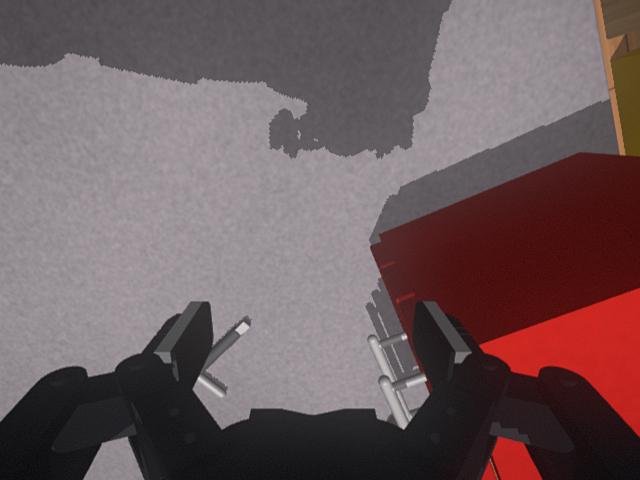

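```bash
python3 - <<'E'
import cv2
a=cv2.imread("pics/top0.png")
cv2.imwrite("pics/t_rack.png",cv2.resize(a[155:250,200:325],None,fx=6,fy=6,interpolation=cv2.INTER_CUBIC))
cv2.imwrite("pics/t_sp.png",cv2.resize(a[200:330,370:470],None,fx=4.5,fy=4.5,interpolation=cv2.INTER_CUBIC))
a=cv2.imread("pics/scene0.png")
cv2.imwrite("pics/s_sp.png",cv2.resize(a[215:365,140:300],None,fx=4,fy=4,interpolation=cv2.INTER_CUBIC))
cv2.imwrite("pics/s_rack.png",cv2.resize(a[175:280,320:440],None,fx=5.5,fy=5.5,interpolation=cv2.INTER_CUBIC))
E
```

```text
(no output)
```

View pics/t_rack.png

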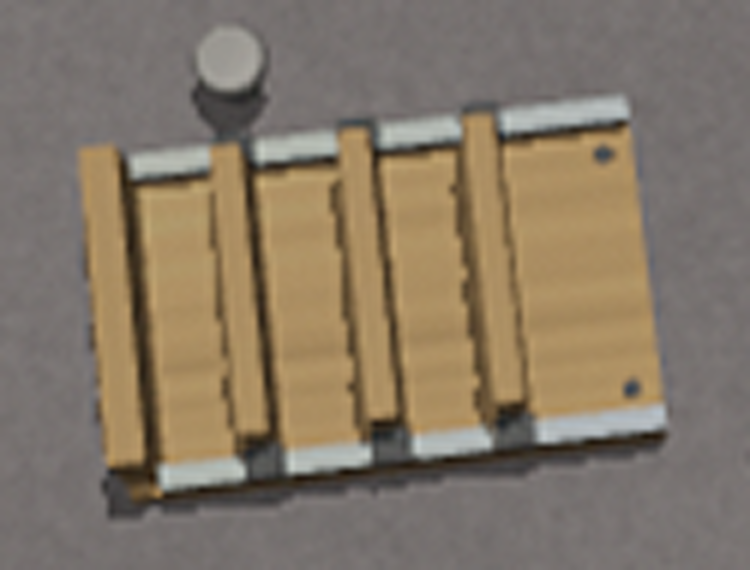

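View pics/t_sp.png

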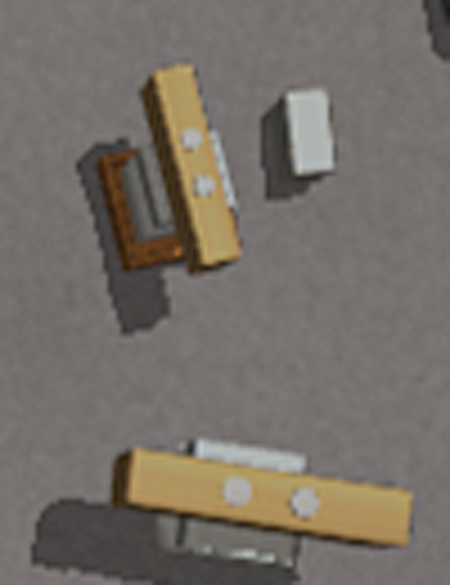

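View pics/s_sp.png

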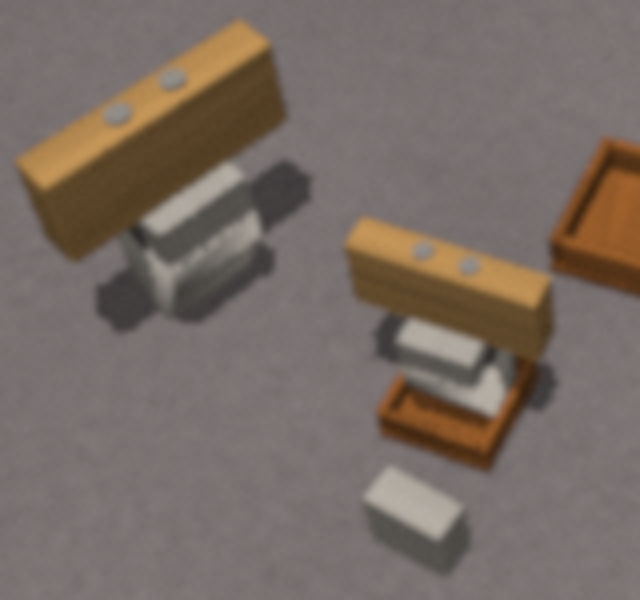

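View pics/s_rack.png

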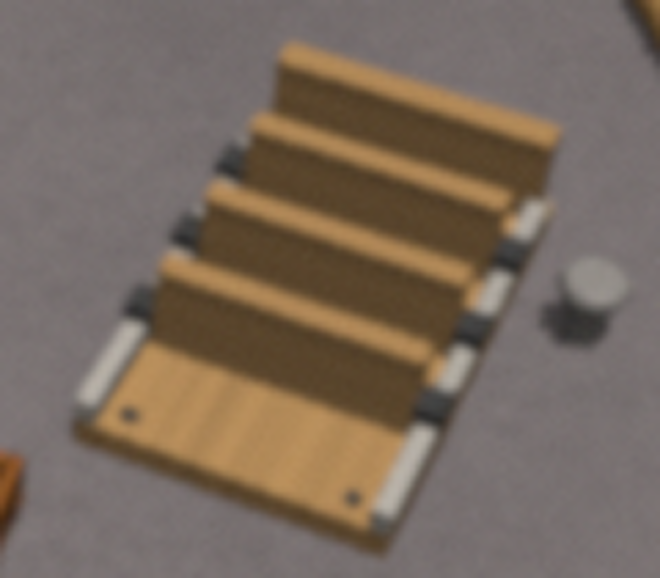

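```bash
cat > h.py <<'E'
from station import ctrl
import numpy as np, cv2
from scipy.spatial.transform import Rotation as R
def cam(n): 
    m=ctrl.camera_model(n); return m
def ray(n,uv,z):
    m=cam(n);T=m["world_from_camera"]
    uv=np.atleast_2d(np.array(uv,float))
    d=np.c_[uv,np.ones(len(uv))]@np.linalg.inv(m["K"]).T@T[:3,:3].T
    o=T[:3,3]
    return o+d*((z-o[2])/d[:,2])[:,None]
def tool(s=None):
    s=s or ctrl.read_state(); q=s["eef_rot"]
    return s["tool_pos"],R.from_quat(q,scalar_first=True).as_matrix()
E
python3 - <<'E'
from h import *
p,M=tool();print(M.round(3))
a=cv2.imread("pics/top0.png");hsv=cv2.cvtColor(a,cv2.COLOR_BGR2HSV)
for x,y in[(408,222),(413,240),(420,250),(219,200),(240,200),(262,200),(283,195)]:print((x,y),hsv[y,x])
for name,(x0,x1,y0,y1),z in[("bar",(395,430,205,270),.120),("rack",(205,320,160,245),.06),("big",(390,470,290,330),.15)]:
    m=cv2.inRange(hsv,(8,70,165),(28,255,255));k=np.zeros_like(m);k[y0:y1,x0:x1]=m[y0:y1,x0:x1]
    cs,_=cv2.findContours(k,cv2.RETR_EXTERNAL,cv2.CHAIN_APPROX_NONE)
    for c in cs:
        if cv2.contourArea(c)<60:continue
        r=cv2.minAreaRect(c);b=cv2.boxPoints(r);w=ray("top",b,z)
        print(name,cv2.contourArea(c),np.round(r[0],1),np.round(r[1],1),round(r[2],1),"ctr",ray("top",r[0],z)[0].round(4));print(w[:,:2].round(4).tolist())
E
```

```text
[[ 0.916 -0.     0.4  ]
 [-0.4   -0.001  0.916]
 [-0.    -1.    -0.001]]
(408, 222) [ 19 115 175]
(413, 240) [ 11  15 136]
(420, 250) [ 19 117 178]
(219, 200) [ 18 108 173]
(240, 200) [ 18 109 175]
(262, 200) [ 18 110 176]
(283, 195) [ 18 112 164]
bar 289.0 [413.5 236. ] [43.   7.9] 75.2 ctr [ 0.5029 -0.2476  0.12  ]
[[0.5477, -0.2279], [0.5524, -0.245], [0.4588, -0.2669], [0.4542, -0.2501]]
rack 466.0 [251.  206.3] [44.9 12.2] 84.5 ctr [0.5826 0.1239 0.06  ]
[[0.6359, 0.1453], [0.639, 0.1163], [0.5302, 0.1027], [0.5271, 0.1313]]
rack 440.0 [271.6 203.7] [45.  11.7] 83.8 ctr [0.5893 0.0752 0.06  ]
[[0.6426, 0.0962], [0.6459, 0.0685], [0.5369, 0.0545], [0.5337, 0.0818]]
rack 562.5 [233.2 205.6] [50.6 16.9] 84.6 ctr [0.584  0.1661 0.06  ]
[[0.6438, 0.1944], [0.648, 0.1542], [0.5252, 0.1384], [0.5211, 0.1779]]
rack 230.0 [218.2 205.5] [51.5  5.6] 84.8 ctr [0.5839 0.2019 0.06  ]
[[0.6464, 0.2169], [0.6477, 0.2035], [0.5226, 0.1871], [0.5213, 0.2002]]
rack 886.5 [296.5 200.6] [45.  21.2] 82.9 ctr [0.5972 0.0161 0.06  ]
[[0.6487, 0.0488], [0.6556, -0.0015], [0.5464, -0.0161], [0.5397, 0.0334]]
rack 138.0 [260.8 200. ] [46.5  4.2] 84.3 ctr [0.5981 0.1011 0.06  ]
[[0.6546, 0.1132], [0.6557, 0.1033], [0.5426, 0.0891], [0.5415, 0.0989]]
rack 125.5 [281.6 197.9] [46.3  3.9] 83.5 ctr [0.6037 0.0516 0.06  ]
[[0.6598, 0.0637], [0.661, 0.0545], [0.5484, 0.0397], [0.5473, 0.0488]]
big 600.5 [429.6 309.9] [62.  10.9] 9.0 ctr [ 0.3399 -0.2717  0.15  ]
[[0.3382, -0.2058], [0.3606, -0.2098], [0.3417, -0.3377], [0.3194, -0.3332]]
```

```bash
python3 -m creep '[[[0,0,0],[0.028,0,-0.0275],100],[[0,0,0],[0.028,0,-0.0275],100],[[0,0,0],[0.028,0,-0.0275],100],[[0,0,0],[0.028,0,-0.0275],100],[[0,0,0],[0.028,0,-0.0275],100],[[0,0,0],[0.028,0,-0.0275],100],[[0,0,0],[0.028,0,-0.0275],100],[[0,0,0],[0.028,0,-0.0275],100],[[0,0,0],[0.028,0,-0.0275],100],[[0,0,0],[0.028,0,-0.0275],100],[[0,0,0],[0.028,0,-0.0275],100],[[0,0,0],[0.028,0,-0.0275],100],[[0,0,0],[0.028,0,-0.0275],100],[[0,0,0],[0.028,0,-0.0275],100],[[0,0,0],[0.028,0,-0.0275],100],[[0,0,0],[0.028,0,-0.0275],100],[[0,0,0],[0.028,0,-0.0275],100],[[0,0,0],[0.028,0,-0.0275],100],[[0,0,0],[0.028,0,-0.0275],100],[[0,0,0],[0.028,0,-0.0275],100]]'
python3 -m creep '[[[0,-7.4,0],[0,0,0],100],[[0,-7.4,0],[0,0,0],100],[[0,-7.4,0],[0,0,0],100],[[0,-7.4,0],[0,0,0],100],[[0,-7.4,0],[0,0,0],100],[[0,0,0],[0,0,0],100],[[0,0,0],[0,0,0],100]]'
python3 - <<'E'
from h import *
s=ctrl.read_state();p,M=tool(s);print(p,M.round(3).tolist(),s["ft_force"],np.degrees(np.arctan2(M[1,0],M[0,0])))
cv2.imwrite("pics/w1.png",ctrl.camera("wrist"))
print(M.T@(np.array([.503,-.2475,0.253])-p))
E
```

```text
time_s: 2.15
tool_pos: [0.5035, -0.2487, 0.4044]
eef_rot: [0.692, -0.692, 0.145, -0.145]
ft_force: [0.6, 0.9, 0.6]
width: 0.0853
time_s: 2.85
tool_pos: [0.5032, -0.247, 0.4045]
eef_rot: [0.702, -0.702, -0.081, 0.081]
ft_force: [-0.7, 0.2, -0.2]
width: 0.0854
[ 0.50317458 -0.24704716  0.40453341] [[0.974, -0.0, -0.228], [0.228, 0.0, 0.974], [-0.0, -1.0, 0.0]] [-0.65266845  0.20194153 -0.18294944] 13.186162813641026
[-0.00024227  0.15153338 -0.00043337]
```

View pics/w1.png

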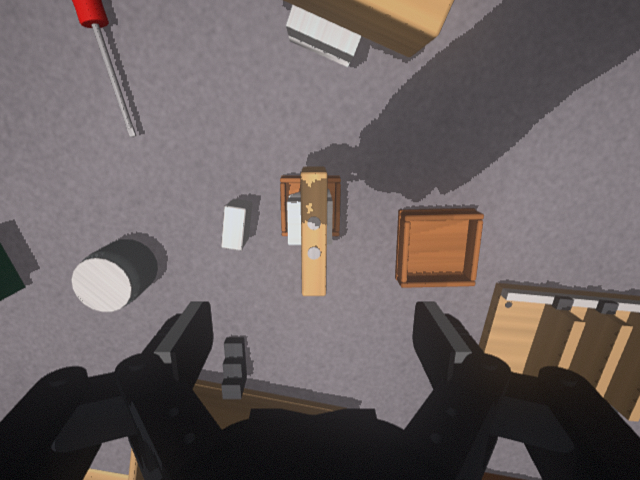

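```bash
python3 -m creep '[[[0,0,0],[0,0.02,0],100],[[0,0,0],[0,0.025,0],100],[[0,0,0],[0,0.025,0],100],[[0,0,0],[0,0.025,0],100],[[0,0,0],[0,0.025,0],100],[[0,0,0],[0,0.02,0],100],[[0,0,0],[0,0.01,0],100],[[0,0,0],[0,0,0],100],[[0,0,0],[0,0,0],100]]'
python3 - <<'E'
from h import *
s=ctrl.read_state();print(s["tool_pos"],s["ft_force"])
cv2.imwrite("pics/w2.png",ctrl.camera("wrist"))
E
```

```text
time_s: 3.8
tool_pos: [0.5034, -0.2472, 0.2554]
eef_rot: [-0.702, 0.702, 0.082, -0.082]
ft_force: [0.5, -0.2, 0.8]
width: 0.0856
[ 0.50343285 -0.24719351  0.25543541] [ 0.48267919 -0.21205703  0.83525903]
```

View pics/w2.png

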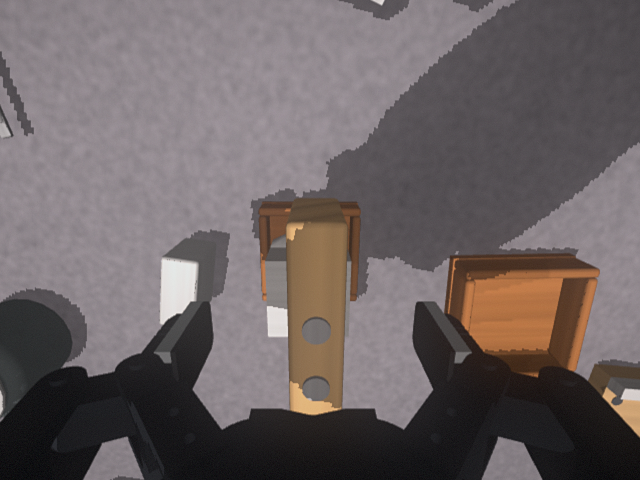

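```bash
python3 -m creep '[[[0,0,0],[0,0,0],0],[[0,0,0],[0,0,0],0],[[0,0,0],[0,0,0],0],[[0,0,0],[0,0,0],0],[[0,0,0],[0,0,0],0],[[0,0,0],[0,0,0],0],[[0,0,0],[0,0,0],0],[[0,0,0],[0,0,0],0],[[0,0,0],[0,0,0],0],[[0,0,0],[0,0,0],0]]'
python3 - <<'E'
from h import *
s=ctrl.read_state();print(s["tool_pos"],s["ft_force"],s["width"],s["moment"])
cv2.imwrite("pics/w3.png",ctrl.camera("wrist"))
E
```

```text
time_s: 4.85
tool_pos: [0.5032, -0.247, 0.2549]
eef_rot: [0.702, -0.702, -0.083, 0.082]
ft_force: [-0.6, 2.0, 5.6]
width: 0.0192
[ 0.50316762 -0.24696486  0.25487819] [-0.60351693  1.95835002  5.55378263] 0.019211518108549815 [ 0.51543733  0.27304385 -0.01315069]
```

View pics/w3.png

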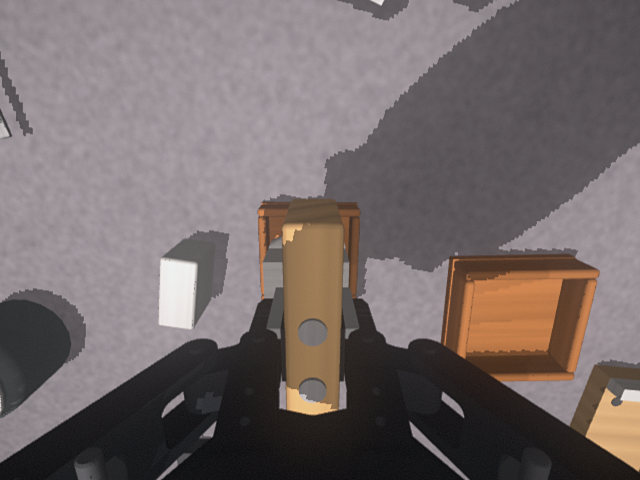

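```bash
python3 -m creep '[[[0,0,0],[0,-0.005,0],0],[[0,0,0],[0,-0.01,0],0],[[0,0,0],[0,-0.015,0],0],[[0,0,0],[0,-0.02,0],0],[[0,0,0],[0,-0.02,0],0],[[0,0,0],[0,-0.015,0],0],[[0,0,0],[0,-0.01,0],0],[[0,0,0],[0,-0.005,0],0],[[0,3,0],[0,0,0],0],[[0,2.9,0],[0,0,0],0],[[0,0,0],[0,0,0],0]]'
python3 - <<'E'
from h import *
s=ctrl.read_state();p,M=tool(s);print(p,s["ft_force"],s["width"],np.degrees(np.arctan2(M[1,0],M[0,0])),M.round(3).tolist())
print(M.T@(np.array([.5875,.1736,p[2]])-p))
cv2.imwrite("pics/w4.png",ctrl.camera("wrist"))
E
```

```text
time_s: 6.0
tool_pos: [0.5031, -0.247, 0.3543]
eef_rot: [0.706, -0.705, -0.046, 0.046]
ft_force: [-0.8, 0.1, -2.4]
width: 0.0196
[ 0.5030966  -0.24701112  0.35434732] [-0.75378954  0.09621659 -2.42056948] 0.019554661529743382 7.456695344383357 [[0.992, -0.001, -0.13], [0.13, 0.0, 0.992], [-0.001, -1.0, 0.001]]
[1.38275165e-01 1.29519281e-04 4.06100487e-01]
```

View pics/w4.png

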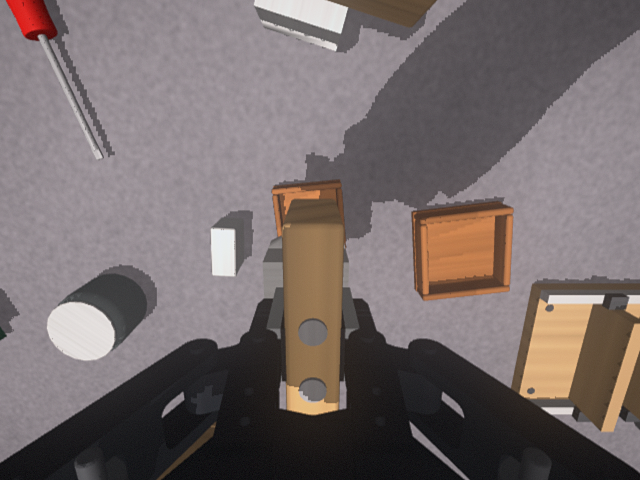

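```bash
python3 -m creep '[[[0,0,0],[0.0043,0,0.0127],0],[[0,0,0],[0.0086,0,0.0254],0],[[0,0,0],[0.0086,0,0.0254],0],[[0,0,0],[0.0086,0,0.0254],0],[[0,0,0],[0.0086,0,0.0254],0],[[0,0,0],[0.0086,0,0.0254],0],[[0,0,0],[0.0086,0,0.0254],0],[[0,0,0],[0.0086,0,0.0254],0],[[0,0,0],[0.0086,0,0.0254],0],[[0,0,0],[0.0086,0,0.0254],0],[[0,0,0],[0.0086,0,0.0254],0],[[0,0,0],[0.0086,0,0.0254],0],[[0,0,0],[0.0086,0,0.0254],0],[[0,0,0],[0.0086,0,0.0254],0],[[0,0,0],[0.0086,0,0.0254],0],[[0,0,0],[0.0086,0,0.0254],0],[[0,0,0],[0.0043,0,0.0127],0],[[0,0,0],[0,0,0],0],[[0,0,0],[0,0,0],0],[[0,0,0],[0,0,0],0]]'
python3 - <<'E'
from h import *
s=ctrl.read_state();p,M=tool(s);print(p,s["ft_force"],s["width"],np.degrees(np.arctan2(M[1,0],M[0,0])))
cv2.imwrite("pics/w5.png",ctrl.camera("wrist"))
a=ctrl.camera("scene");cv2.imwrite("pics/s5f.png",a)
cv2.imwrite("pics/s5.png",cv2.resize(a[130:290,310:450],None,fx=3.7,fy=3.7,interpolation=cv2.INTER_CUBIC))
a=ctrl.camera("top");cv2.imwrite("pics/t5.png",cv2.resize(a[140:270,180:340],None,fx=4.5,fy=4.5,interpolation=cv2.INTER_CUBIC))
E
```

```text
time_s: 8.05
tool_pos: [0.5864, 0.1731, 0.3547]
eef_rot: [-0.706, 0.706, 0.046, -0.046]
ft_force: [-0.1, 0.3, -3.1]
width: 0.0194
[0.58635817 0.17310445 0.35469167] [-0.14167536  0.27440794 -3.09182195] 0.019352747778217955 7.479457685811011
```

View pics/w5.png

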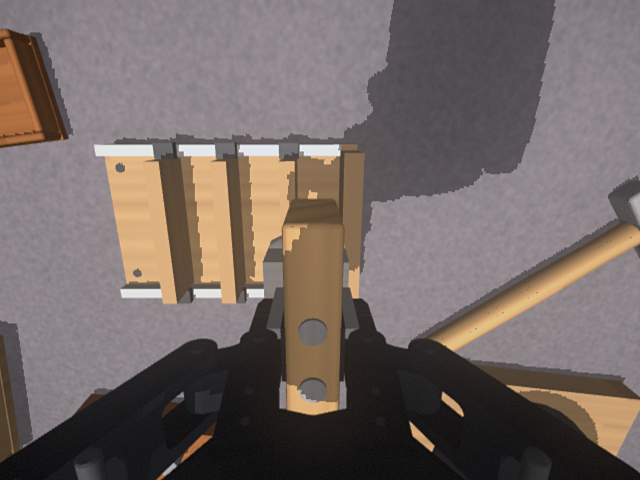

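View pics/s5.png

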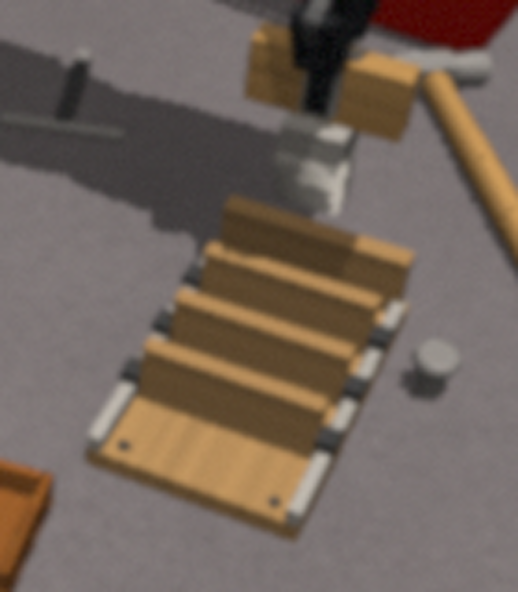

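View pics/t5.png

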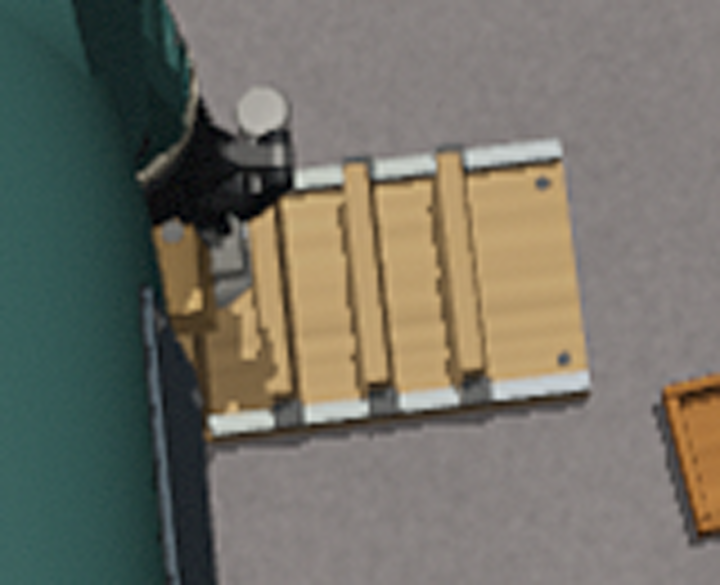

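```bash
cat >> h.py <<'E'
def wray(uv,z,s=None):
    p,M=tool(s);m=cam("wrist");T=m["tool_from_camera"]
    uv=np.atleast_2d(np.array(uv,float))
    d=np.c_[uv,np.ones(len(uv))]@np.linalg.inv(m["K"]).T@T[:3,:3].T@M.T
    o=p+M@T[:3,3]
    w=o+d*((z-o[2])/d[:,2])[:,None]
    return w,(w-p)@M
E
python3 - <<'E'
import cv2
a=cv2.imread("pics/w5.png")
cv2.imwrite("pics/w5a.png",cv2.resize(a[135:310,220:380],None,fx=4.5,fy=3.4,interpolation=cv2.INTER_CUBIC))
cv2.imwrite("pics/w5b.png",cv2.resize(a[135:310,90:250],None,fx=4.5,fy=3.4,interpolation=cv2.INTER_CUBIC))
E
```

```text
(no output)
```

View pics/w5a.png

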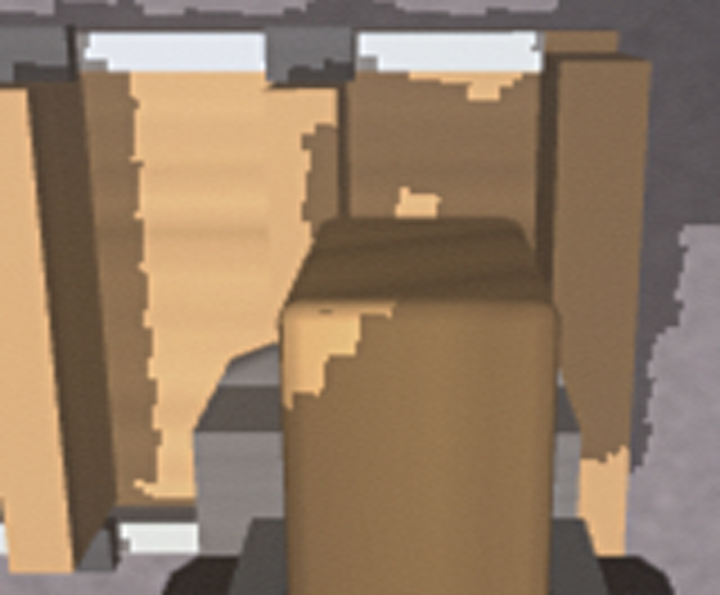

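View pics/w5b.png

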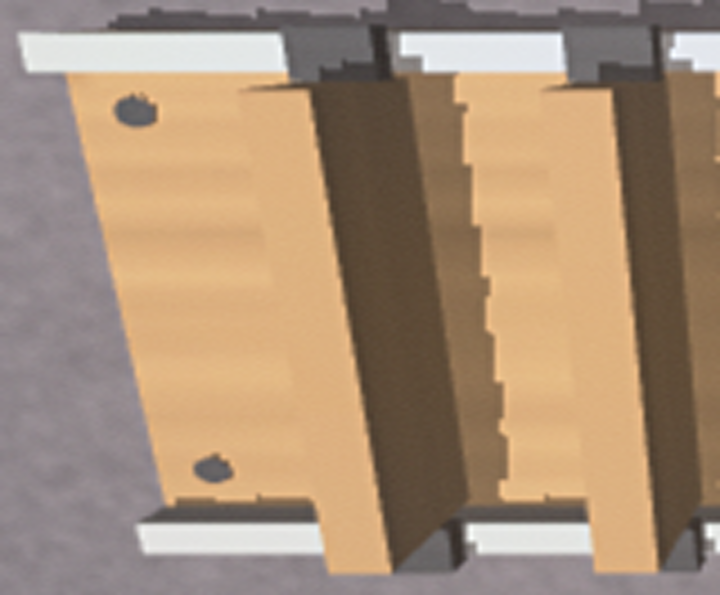

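```bash
python3 - <<'E'
from h import *
np.set_printoptions(suppress=True)
P={"cheek_in":[343.8,152.6],"cheek_out":[364.4,152.6],"cheek_out_b":[358.9,298],"d1":[295.1,160.9],"d2t":[226.1,160.9],"d2b":[236.7,303.2],"d3t":[158.9,160.9],"d3b":[177.1,303.2]}
for k,v in P.items():
    w,t=wray(v,.06);print(k,(w[0]*1000).round(1),(t[0]*1000).round(1))
for k,v in {"flat":[348.9,262],"bev":[262.9,262]}.items():
    w,t=wray(v,.175-.0);print(k,(t[0]*1000).round(1))
for k,v in {"barL":[220+283/4.5,135+310/3.4],"barR":[220+555/4.5,135+310/3.4]}.items():
    w,t=wray(v,.220);print(k,(t[0]*1000).round(1))
E
```

```text
cheek_in [522.  188.9  60. ] [-61.9 294.8  24. ]
cheek_out [520. 204.  60.] [-61.9 294.8  39.3]
cheek_out_b [638.2 220.3  60. ] [ 57.4 294.8  40. ]
d1 [532.7 153.7  60. ] [-55.8 294.8 -12.2]
d2t [539.4 102.6  60. ] [-55.8 294.8 -63.8]
d2b [656.6 118.2  60. ] [ 62.4 294.8 -63.6]
d3t [546.   52.8  60. ] [ -55.8  294.8 -114.1]
d3b [663.2  68.   60. ] [  62.4  294.8 -114.2]
flat [-19.2 179.8  17.6]
bev [-19.2 179.8 -22. ]
barL [-48.4 134.8  -8.4]
barR [-48.4 134.8  10.4]
```

```bash
python3 -m creep '[[[0,0,0],[0.001,0,0.002],0],[[0,0,0],[0.002,0,0.0025],0],[[0,0,0],[0,0.005,0],0],[[0,0,0],[0,0.01,0],0],[[0,0,0],[0,0.012,0],0],[[0,0,0],[0,0.012,0],0],[[0,0,0],[0,0.01,0],0],[[0,0,0],[0,0.006,0],0],[[0,0,0],[0,0.002,0],0],[[0,0,0],[0,0,0],0],[[0,0,0],[0,0,0],0],[[0,0,0],[0,0,0],0]]'
python3 - <<'E'
from h import *
s=ctrl.read_state();p,M=tool(s);print(p,s["ft_force"]@M,s["moment"]@M)
a=ctrl.camera("wrist");cv2.imwrite("pics/w6.png",cv2.resize(a[135:310,220:380],None,fx=4.5,fy=3.4,interpolation=cv2.INTER_CUBIC))
for i in range(5):
    s=ctrl.read_state();print((s["ft_force"]@M).round(2),(s["tool_pos"]-p)@M*1000)
E
```

```text
time_s: 9.4
tool_pos: [0.589, 0.1787, 0.2981]
eef_rot: [0.706, -0.706, -0.047, 0.046]
ft_force: [0.2, 0.2, -3.1]
width: 0.0191
[0.58902794 0.17872669 0.2981232 ] [0.24854434 3.0874065  0.17508933] [ 0.00701398 -0.01514154  0.02468592]
[-0.47  1.84  0.22] [-0.01000412  0.03831367 -0.00837596]
[-0.47  1.84  0.22] [-0.01000412  0.03831367 -0.00837596]
[-0.47  1.84  0.22] [-0.01000412  0.03831367 -0.00837596]
[-0.47  1.84  0.22] [-0.01000412  0.03831367 -0.00837596]
[-0.47  1.84  0.22] [-0.01000412  0.03831367 -0.00837596]
```

View pics/w6.png

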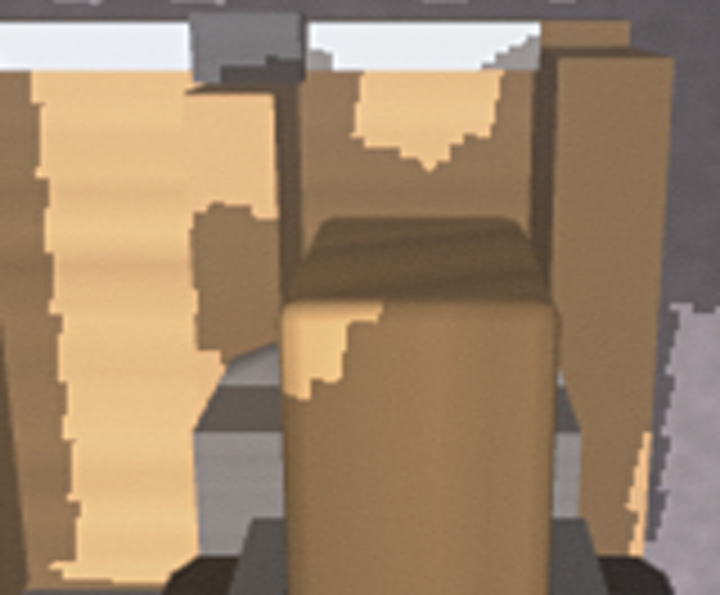

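```bash
python3 - <<'E'
from h import *
for v in([343.5,152],[220+673/4.5,152],[220+275/4.5,135+92/3.4]): print((wray(v,.06)[1]*1000).round(1))
E
```

```text
[[-65.3 238.   18.8]]
[[-65.3 238.   34. ]]
[[-59.6 238.  -17.6]]
```

```bash
python3 -m creep '[[[0,0,0],[0,0,0.0004],0],[[0,0,0],[0,0,0.0004],0],[[0,0,0],[0,0,0],0],[[0,0,0],[0,0,0],0]]';python3 -m creep '[[[0,0,0],[0,0,0.0004],0],[[0,0,0],[0,0,0],0]]'
```

```text
time_s: 9.85
tool_pos: [0.5888, 0.1795, 0.2977]
eef_rot: [0.706, -0.706, -0.046, 0.046]
ft_force: [-0.2, 0.2, -2.3]
width: 0.0192
time_s: 10.05
tool_pos: [0.5887, 0.1799, 0.2977]
eef_rot: [-0.706, 0.706, 0.046, -0.046]
ft_force: [0.1, -0.0, -2.9]
width: 0.0194
```

```bash
for i in 1 2 3; do python3 -m creep '[[[0,0,0],[0,0,0.0003],0],[[0,0,0],[0,0,0],0]]'; done
```

```text
time_s: 10.25
tool_pos: [0.5887, 0.1801, 0.2977]
eef_rot: [-0.705, 0.706, 0.046, -0.046]
ft_force: [0.6, -1.9, -2.0]
width: 0.0196
time_s: 10.45
tool_pos: [0.5887, 0.1803, 0.2977]
eef_rot: [-0.705, 0.706, 0.046, -0.046]
ft_force: [0.7, -3.2, -1.6]
width: 0.0192
time_s: 10.65
tool_pos: [0.5887, 0.1805, 0.2977]
eef_rot: [-0.705, 0.706, 0.046, -0.046]
ft_force: [0.4, -6.0, -1.2]
width: 0.0196
```

```bash
python3 -m creep '[[[0,0,0],[0,0,-0.0003],0],[[0,0,0],[0,0.003,0],0],[[0,0,0],[0,0.004,0],0],[[0,0,0],[0,0.004,0],0],[[0,0,0],[0,0.002,0],0],[[0,0,0],[0,0,0],0]]';for i in 1 2 3 ; do python3 -m creep '[[[0,0,0],[0,0.001,0],0],[[0,0,0],[0,0.001,0],0]]';done
```

```text
time_s: 11.25
tool_pos: [0.5887, 0.1803, 0.2841]
eef_rot: [-0.705, 0.706, 0.046, -0.046]
ft_force: [0.7, -4.8, -4.4]
width: 0.0196
time_s: 11.45
tool_pos: [0.5887, 0.1804, 0.2825]
eef_rot: [-0.705, 0.706, 0.046, -0.046]
ft_force: [1.3, -6.2, 1.1]
width: 0.0196
time_s: 11.65
tool_pos: [0.5887, 0.1804, 0.2805]
eef_rot: [-0.705, 0.706, 0.046, -0.046]
ft_force: [0.5, -5.7, 0.6]
width: 0.0194
time_s: 11.85
tool_pos: [0.5888, 0.1804, 0.2788]
eef_rot: [-0.705, 0.706, 0.046, -0.046]
ft_force: [-0.5, -5.1, 9.5]
width: 0.0191
```

```bash
python3 -m creep '[[[0,0,0],[0,0,-0.0004],0],[[0,0,0],[0,0,0],0]]';python3 -m creep '[[[0,0,0],[0,0.001,0],0],[[0,0,0],[0,0,0],0]]'
```

```text
time_s: 12.05
tool_pos: [0.5888, 0.1802, 0.2788]
eef_rot: [0.706, -0.705, -0.047, 0.046]
ft_force: [0.5, -2.0, 4.2]
width: 0.0194
time_s: 12.25
tool_pos: [0.5889, 0.1802, 0.278]
eef_rot: [0.706, -0.705, -0.047, 0.046]
ft_force: [-0.4, -2.5, 4.7]
width: 0.019
```

```bash
for i in 1 2 3 4; do python3 -m creep '[[[0,0,0],[0,0.0008,0],0],[[0,0,0],[0,0.0008,0],0],[[0,0,0],[0,0,0],0]]';done
```

```text
time_s: 12.55
tool_pos: [0.5889, 0.1802, 0.2764]
eef_rot: [0.706, -0.705, -0.047, 0.046]
ft_force: [0.6, -2.5, 6.0]
width: 0.0193
time_s: 12.85
tool_pos: [0.589, 0.1802, 0.2749]
eef_rot: [0.706, -0.705, -0.047, 0.046]
ft_force: [1.2, -3.0, 6.8]
width: 0.0192
time_s: 13.15
tool_pos: [0.589, 0.1802, 0.273]
eef_rot: [0.706, -0.706, -0.047, 0.046]
ft_force: [2.4, -2.5, 2.7]
width: 0.0195
time_s: 13.45
tool_pos: [0.5888, 0.1801, 0.2711]
eef_rot: [0.706, -0.706, -0.046, 0.046]
ft_force: [2.0, -0.7, 0.5]
width: 0.0194
```

```bash
for i in 1 2; do python3 -m creep '[[[0,0,0],[0,0.001,0],0],[[0,0,0],[0,0.001,0],0],[[0,0,0],[0,0,0],0]]';done; for i in 1 2; do python3 -m creep '[[[0,0,0],[0,0.0005,0],0],[[0,0,0],[0,0,0],0]]';done
```

```text
time_s: 13.75
tool_pos: [0.5886, 0.1801, 0.269]
eef_rot: [0.706, -0.706, -0.046, 0.046]
ft_force: [1.6, -0.9, -0.3]
width: 0.019
time_s: 14.05
tool_pos: [0.5886, 0.1801, 0.267]
eef_rot: [0.706, -0.706, -0.046, 0.046]
ft_force: [0.8, -1.1, 0.1]
width: 0.0193
time_s: 14.25
tool_pos: [0.5886, 0.1801, 0.2666]
eef_rot: [0.706, -0.706, -0.046, 0.046]
ft_force: [0.6, 0.2, 1.1]
width: 0.0194
time_s: 14.45
tool_pos: [0.5887, 0.1801, 0.2662]
eef_rot: [0.706, -0.706, -0.046, 0.046]
ft_force: [-0.4, -1.3, 0.4]
width: 0.0195
```

```bash
for i in 1 2 3; do python3 -m creep '[[[0,0,0],[0,0.0005,0],0],[[0,0,0],[0,0,0],0]]';done
```

```text
time_s: 14.65
tool_pos: [0.5887, 0.1801, 0.2657]
eef_rot: [0.706, -0.706, -0.046, 0.046]
ft_force: [-0.3, -0.7, 0.8]
width: 0.0193
time_s: 14.85
tool_pos: [0.5887, 0.1801, 0.2652]
eef_rot: [0.706, -0.706, -0.046, 0.046]
ft_force: [-0.6, -1.2, 1.1]
width: 0.0193
time_s: 15.05
tool_pos: [0.5887, 0.1801, 0.2649]
eef_rot: [0.706, -0.706, -0.046, 0.046]
ft_force: [-0.2, -1.0, 3.5]
width: 0.0191
```

```bash
python3 -m creep '[[[0,0,0],[0,0,0],0],[[0,0,0],[0,0,0],0],[[0,0,0],[0,0,0],0],[[0,0,0],[0,0,0],0]]'; python3 -m creep '[[[0,0,0],[0,-0.001,0],0],[[0,0,0],[0,-0.003,0],0],[[0,0,0],[0,-0.005,0],0],[[0,0,0],[0,-0.008,0],0],[[0,0,0],[0,-0.01,0],0],[[0,0,0],[0,-0.01,0],0],[[0,0,0],[0,-0.01,0],0],[[0,0,0],[0,-0.008,0],0],[[0,0,0],[0,-0.005,0],0],[[0,0,0],[0,0,0],0]]'; python3 -m creep '[[[0,0,0],[0,0,-0.01],0],[[0,0,0],[0,0,-0.015],0],[[0,0,0],[0,0,-0.015],0],[[0,0,0],[0,0,-0.014],0],[[0,0,0],[0,0,0],0],[[0,0,0],[0,0,0],0],[[0,0,0],[0,0,0],0]]'
python3 - <<'E'
from h import *
s=ctrl.read_state();p,M=tool(s);print(p,np.degrees(np.arctan2(M[1,0],M[0,0])))
a=ctrl.camera("wrist");cv2.imwrite("pics/w7f.png",a);cv2.imwrite("pics/w7.png",cv2.resize(a[125:310,220:400],None,fx=4,fy=3.2,interpolation=cv2.INTER_CUBIC))
E
```

```text
time_s: 15.45
tool_pos: [0.5887, 0.1801, 0.2649]
eef_rot: [0.706, -0.706, -0.046, 0.046]
ft_force: [-0.9, -0.2, 5.2]
width: 0.0195
time_s: 16.45
tool_pos: [0.5889, 0.1802, 0.3256]
eef_rot: [0.706, -0.705, -0.047, 0.046]
ft_force: [0.6, 0.6, -2.8]
width: 0.0193
time_s: 17.15
tool_pos: [0.5958, 0.1266, 0.3248]
eef_rot: [0.706, -0.706, -0.046, 0.046]
ft_force: [-0.5, 0.3, -2.6]
width: 0.0193
[0.59576224 0.12660491 0.32475035] 7.504204241997023
```

View pics/w7.png

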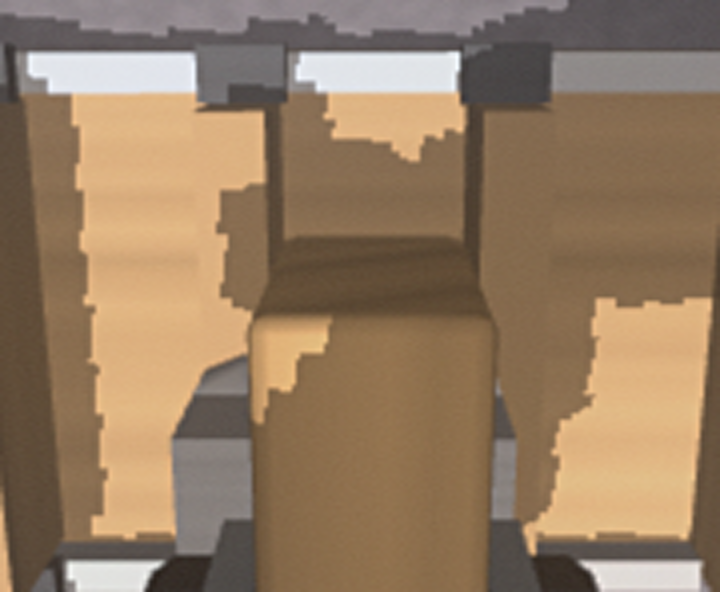

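View pics/w7f.png

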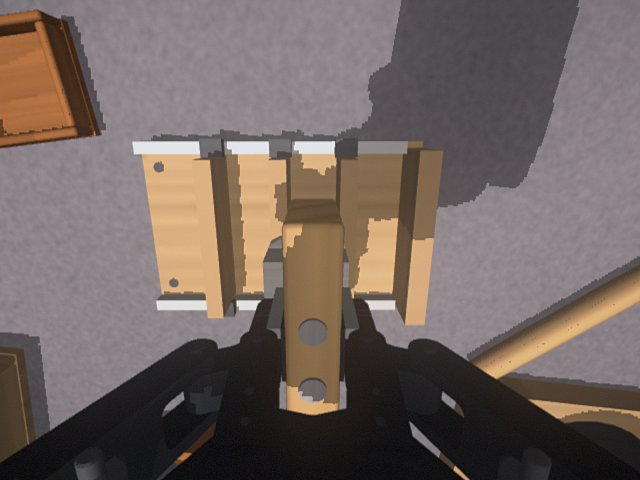

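```bash
python3 - <<'E'
from h import *
for k,v in {"d1-":[340.75,158.75],"d1+":[358,158.75],"ch":[420.5,150.5],"chout":[442,150.5],"d2+":[286.25,158.75]}.items(): print(k,(wray(v,.06)[1]*1000).round(1))
p,M=tool();print((p-np.array([.5887,.1801,0]))@M*1000)
E
```

```text
d1- [[-59.6 264.8  19.5]]
d1+ [[-59.6 264.8  30.9]]
ch [[-64.9 264.8  71.7]]
chout [[-64.9 264.8  85.8]]
d2+ [[-59.6 264.8 -16.6]]
[-2.01440874e-02 -3.24772381e+02 -5.37290009e+01]
```

```bash
python3 -m creep '[[[0,0,0],[0,0.005,0.0005],0],[[0,0,0],[0,0.008,0.0005],0],[[0,0,0],[0,0.008,0],0],[[0,0,0],[0,0.006,0],0],[[0,0,0],[0,0.003,0],0],[[0,0,0],[0,0,0],0],[[0,0,0],[0,0,0],0]]';for i in 1 2; do python3 -m creep '[[[0,0,0],[0,0,0.0003],0],[[0,0,0],[0,0,0],0]]'; done
```

```text
time_s: 17.9
tool_pos: [0.5957, 0.1275, 0.2949]
eef_rot: [0.706, -0.706, -0.046, 0.046]
ft_force: [0.8, 0.8, -2.3]
width: 0.0195
time_s: 18.1
tool_pos: [0.5957, 0.1278, 0.2951]
eef_rot: [-0.706, 0.706, 0.046, -0.046]
ft_force: [-0.1, 1.1, -3.2]
width: 0.0195
time_s: 18.3
tool_pos: [0.5956, 0.1282, 0.2949]
eef_rot: [0.706, -0.706, -0.046, 0.046]
ft_force: [-0.5, 0.2, -2.8]
width: 0.0196
```

```bash
python3 -m creep '[[[0,0,0],[0,0.003,0],0],[[0,0,0],[0,0.004,0],0],[[0,0,0],[0,0.003,0],0],[[0,0,0],[0,0.001,0],0],[[0,0,0],[0,0,0],0]]';for i in 1 2 3 4 ; do python3 -m creep '[[[0,0,0],[0,0.0008,0],0],[[0,0,0],[0,0.0008,0],0],[[0,0,0],[0,0,0],0]]';done
```

```text
time_s: 18.8
tool_pos: [0.5955, 0.1281, 0.2835]
eef_rot: [-0.706, 0.706, 0.046, -0.046]
ft_force: [0.2, -0.4, -2.7]
width: 0.0194
time_s: 19.1
tool_pos: [0.5956, 0.1281, 0.2821]
eef_rot: [0.706, -0.706, -0.046, 0.046]
ft_force: [-0.4, -0.5, -3.1]
width: 0.0192
time_s: 19.4
tool_pos: [0.5956, 0.1282, 0.2807]
eef_rot: [0.706, -0.705, -0.046, 0.046]
ft_force: [-0.1, 2.0, -0.2]
width: 0.0192
time_s: 19.7
tool_pos: [0.5957, 0.1282, 0.2793]
eef_rot: [0.706, -0.705, -0.047, 0.046]
ft_force: [-0.8, 2.1, 4.3]
width: 0.0195
time_s: 20.0
tool_pos: [0.5957, 0.1282, 0.2776]
eef_rot: [0.706, -0.705, -0.047, 0.046]
ft_force: [-0.4, 3.9, 2.7]
width: 0.0195
```

```bash
for i in 1 2 3 4 ; do python3 -m creep '[[[0,0,0],[0,0.0008,0],0],[[0,0,0],[0,0.0008,0],0],[[0,0,0],[0,0.0008,0],0],[[0,0,0],[0,0,0],0]]';done
```

```text
time_s: 20.4
tool_pos: [0.5956, 0.1282, 0.2748]
eef_rot: [0.706, -0.706, -0.046, 0.046]
ft_force: [0.1, 3.2, 2.5]
width: 0.0194
time_s: 20.8
tool_pos: [0.5954, 0.1281, 0.2721]
eef_rot: [-0.706, 0.706, 0.046, -0.047]
ft_force: [-0.1, 2.7, -4.1]
width: 0.0191
time_s: 21.2
tool_pos: [0.5955, 0.1281, 0.27]
eef_rot: [-0.706, 0.706, 0.046, -0.046]
ft_force: [-0.5, 2.6, -2.5]
width: 0.0191
time_s: 21.6
tool_pos: [0.5956, 0.1281, 0.2677]
eef_rot: [-0.706, 0.706, 0.046, -0.046]
ft_force: [-0.2, 3.2, -1.9]
width: 0.0191
```

```bash
for i in 1 2 3 ; do python3 -m creep '[[[0,0,0],[0,0.0007,0],0],[[0,0,0],[0,0,0],0]]';done; python3 -m creep '[[[0,0,0],[0,0,0],0],[[0,0,0],[0,0,0],0],[[0,0,0],[0,0,0],0]]'
```

```text
time_s: 21.8
tool_pos: [0.5956, 0.1281, 0.267]
eef_rot: [0.706, -0.706, -0.046, 0.046]
ft_force: [-0.7, 3.0, -1.7]
width: 0.0189
time_s: 22.0
tool_pos: [0.5956, 0.1281, 0.2663]
eef_rot: [0.706, -0.706, -0.046, 0.046]
ft_force: [0.2, 3.4, -1.4]
width: 0.0193
time_s: 22.2
tool_pos: [0.5956, 0.1282, 0.2656]
eef_rot: [0.706, -0.706, -0.046, 0.046]
ft_force: [-0.1, 3.4, -3.2]
width: 0.0191
time_s: 22.5
tool_pos: [0.5956, 0.1281, 0.2656]
eef_rot: [-0.706, 0.706, 0.046, -0.046]
ft_force: [0.8, 3.4, -2.2]
width: 0.0192
```

```bash
python3 -m creep '[[[0,0,0],[0,0.0008,0],0],[[0,0,0],[0,0,0],0],[[0,0,0],[0,0,0],0],[[0,0,0],[0,0,0],0]]'; python3 -m creep '[[[0,0,0],[0,-0.001,0],0],[[0,0,0],[0,-0.003,0],0],[[0,0,0],[0,-0.005,0],0],[[0,0,0],[0,-0.008,0],0],[[0,0,0],[0,-0.01,0],0],[[0,0,0],[0,-0.01,0],0],[[0,0,0],[0,-0.01,0],0],[[0,0,0],[0,-0.008,0],0],[[0,0,0],[0,-0.005,0],0],[[0,0,0],[0,0,0],0]]'; python3 -m creep '[[[0,0,0],[0,0,-0.01],0],[[0,0,0],[0,0,-0.015],0],[[0,0,0],[0,0,-0.015],0],[[0,0,0],[0,0,-0.0125],0],[[0,0,0],[0,0,0],0],[[0,0,0],[0,0,0],0],[[0,0,0],[0,0,0],0]]'
python3 - <<'E'
from h import *
s=ctrl.read_state();p,M=tool(s);print(p,np.degrees(np.arctan2(M[1,0],M[0,0])),(p-np.array([.5956,.1281,0]))@M*1000)
a=ctrl.camera("wrist");cv2.imwrite("pics/w8f.png",a);cv2.imwrite("pics/w8.png",cv2.resize(a[125:310,220:420],None,fx=4,fy=3.2,interpolation=cv2.INTER_CUBIC))
E
```

```text
time_s: 22.9
tool_pos: [0.5956, 0.1281, 0.2649]
eef_rot: [0.706, -0.706, -0.046, 0.046]
ft_force: [-0.0, 4.0, 0.9]
width: 0.0195
time_s: 23.9
tool_pos: [0.5957, 0.1282, 0.3256]
eef_rot: [-0.706, 0.706, 0.047, -0.046]
ft_force: [-0.4, -0.1, -3.1]
width: 0.0191
time_s: 24.6
tool_pos: [0.6024, 0.0762, 0.3249]
eef_rot: [0.706, -0.706, -0.046, 0.046]
ft_force: [-0.3, 0.1, -3.1]
width: 0.0195
[0.60239634 0.07616797 0.32485368] 7.505869010522842 [-6.31408161e-02 -3.24863327e+02 -5.23149337e+01]
```

View pics/w8.png

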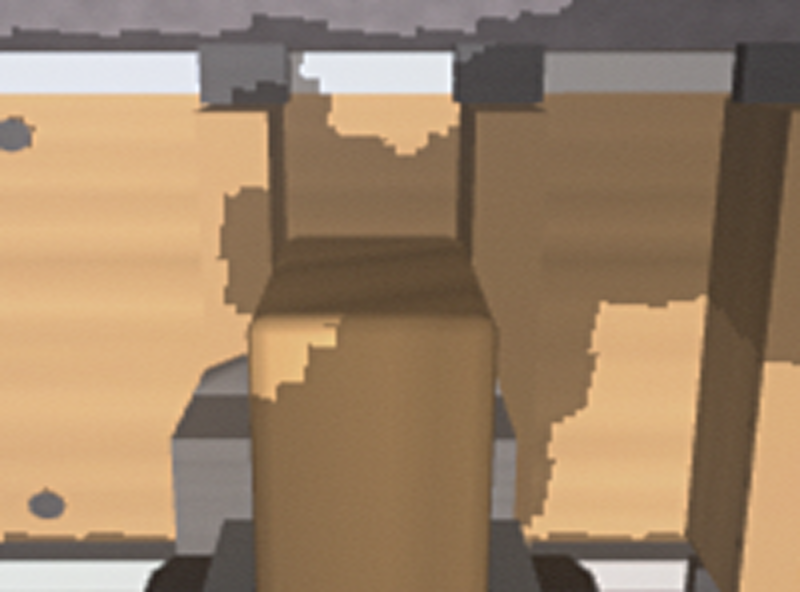

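```bash
python3 - <<'E'
from h import *
for k,v in {"d2-":[339,158.75],"d2+":[356.5,158.75],"d1-":[417,158.5],"d3+":[287.25,158.75]}.items(): print(k,(wray(v,.06)[1]*1000).round(1))
E
```

```text
d2- [[-59.6 264.9  18.3]]
d2+ [[-59.6 264.9  29.9]]
d1- [[-59.7 264.9  69.9]]
d3+ [[-59.5 264.9 -15.9]]
```

```bash
python3 -m creep '[[[0,0,0],[0,0.005,0.0001],0],[[0,0,0],[0,0.008,0.0001],0],[[0,0,0],[0,0.008,0],0],[[0,0,0],[0,0.007,0],0],[[0,0,0],[0,0.005,0],0],[[0,0,0],[0,0.002,0],0],[[0,0,0],[0,0.001,0],0],[[0,0,0],[0,0,0],0]]';for i in 1 2 3 4 5 ; do python3 -m creep '[[[0,0,0],[0,0.0008,0],0],[[0,0,0],[0,0.0008,0],0],[[0,0,0],[0,0,0],0]]';done
```

```text
time_s: 25.45
tool_pos: [0.6024, 0.0763, 0.2889]
eef_rot: [-0.706, 0.706, 0.046, -0.046]
ft_force: [-0.6, -0.1, -1.7]
width: 0.0192
time_s: 25.75
tool_pos: [0.6024, 0.0763, 0.2873]
eef_rot: [-0.706, 0.706, 0.046, -0.046]
ft_force: [0.6, 0.2, -3.9]
width: 0.0191
time_s: 26.05
tool_pos: [0.6024, 0.0763, 0.2856]
eef_rot: [-0.706, 0.706, 0.046, -0.046]
ft_force: [-0.1, -0.4, -2.8]
width: 0.0192
time_s: 26.35
tool_pos: [0.6024, 0.0764, 0.2843]
eef_rot: [0.706, -0.705, -0.046, 0.046]
ft_force: [-0.6, 2.2, 0.9]
width: 0.0194
time_s: 26.65
tool_pos: [0.6025, 0.0764, 0.2826]
eef_rot: [0.706, -0.705, -0.047, 0.046]
ft_force: [0.1, 3.2, 4.8]
width: 0.0193
time_s: 26.95
tool_pos: [0.6025, 0.0763, 0.2808]
eef_rot: [0.706, -0.706, -0.046, 0.046]
ft_force: [1.3, 4.1, 2.8]
width: 0.0195
```

```bash
for i in 1 2 3 4 5 6; do python3 -m creep '[[[0,0,0],[0,0.0008,0],0],[[0,0,0],[0,0.0008,0],0],[[0,0,0],[0,0.0008,0],0],[[0,0,0],[0,0,0],0]]';done
```

```text
time_s: 27.35
tool_pos: [0.6024, 0.0763, 0.2783]
eef_rot: [0.706, -0.706, -0.046, 0.046]
ft_force: [-0.3, 3.9, 3.1]
width: 0.0194
time_s: 27.75
tool_pos: [0.6024, 0.0763, 0.2759]
eef_rot: [-0.706, 0.706, 0.046, -0.046]
ft_force: [-0.4, 3.0, 1.7]
width: 0.0194
time_s: 28.15
tool_pos: [0.6023, 0.0763, 0.2733]
eef_rot: [0.706, -0.706, -0.046, 0.046]
ft_force: [0.7, 4.2, -2.3]
width: 0.0192
time_s: 28.55
tool_pos: [0.6023, 0.0763, 0.271]
eef_rot: [0.706, -0.706, -0.046, 0.046]
ft_force: [0.4, 4.1, -3.3]
width: 0.0193
time_s: 28.95
tool_pos: [0.6024, 0.0763, 0.2688]
eef_rot: [0.706, -0.706, -0.046, 0.046]
ft_force: [-1.4, 4.2, -2.4]
width: 0.0195
time_s: 29.35
tool_pos: [0.6024, 0.0763, 0.2664]
eef_rot: [-0.706, 0.706, 0.046, -0.046]
ft_force: [0.0, 3.3, -2.7]
width: 0.0194
```

```bash
python3 -m creep '[[[0,0,0],[0,0.0008,0],0],[[0,0,0],[0,0.0007,0],0],[[0,0,0],[0,0,0],0],[[0,0,0],[0,0,0],0],[[0,0,0],[0,0,0],0],[[0,0,0],[0,0,0],0]]'; python3 -m creep '[[[0,0,0],[0,-0.001,0],0],[[0,0,0],[0,-0.003,0],0],[[0,0,0],[0,-0.005,0],0],[[0,0,0],[0,-0.008,0],0],[[0,0,0],[0,-0.01,0],0],[[0,0,0],[0,-0.01,0],0],[[0,0,0],[0,-0.015,0],0],[[0,0,0],[0,-0.015,0],0],[[0,0,0],[0,-0.01,0],0],[[0,0,0],[0,-0.006,0],0],[[0,0,0],[0,0,0],0]]'
python3 - <<'E'
from h import *
s=ctrl.read_state();p,M=tool(s);print(p,np.degrees(np.arctan2(M[1,0],M[0,0])))
a=ctrl.camera("wrist");cv2.imwrite("pics/w9f.png",a)
print(M.T@(np.array([.5032,-.2470,p[2]])-p))
E
```

```text
time_s: 29.95
tool_pos: [0.6024, 0.0763, 0.265]
eef_rot: [-0.706, 0.706, 0.046, -0.046]
ft_force: [0.6, 3.3, 0.1]
width: 0.0193
time_s: 31.05
tool_pos: [0.6025, 0.0763, 0.3488]
eef_rot: [-0.706, 0.706, 0.047, -0.046]
ft_force: [-0.2, -0.7, -3.3]
width: 0.0193
[0.60252999 0.07625853 0.34875061] 7.5031065524040095
[-1.40690484e-01 -9.19096182e-05 -3.07520250e-01]
```

View pics/w9f.png

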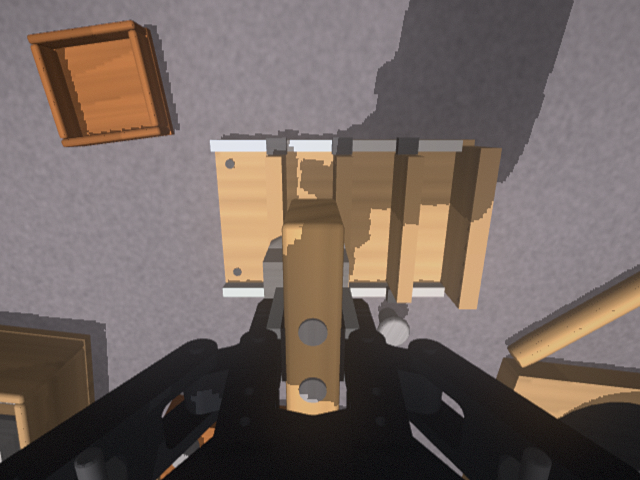

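```bash
python3 -m creep '[[[0,0,0],[-0.0044,0,-0.0096],0],[[0,0,0],[-0.0088,0,-0.0192],0],[[0,0,0],[-0.0088,0,-0.0192],0],[[0,0,0],[-0.0088,0,-0.0192],0],[[0,0,0],[-0.0088,0,-0.0192],0],[[0,0,0],[-0.0088,0,-0.0192],0],[[0,0,0],[-0.0088,0,-0.0192],0],[[0,0,0],[-0.0088,0,-0.0192],0],[[0,0,0],[-0.0088,0,-0.0192],0],[[0,0,0],[-0.0088,0,-0.0192],0],[[0,0,0],[-0.0088,0,-0.0192],0],[[0,0,0],[-0.0088,0,-0.0192],0],[[0,0,0],[-0.0088,0,-0.0192],0],[[0,0,0],[-0.0088,0,-0.0192],0],[[0,0,0],[-0.0088,0,-0.0192],0],[[0,0,0],[-0.0088,0,-0.0192],0],[[0,0,0],[-0.0044,0,-0.0096],0],[[0,-2.8,0],[0,0,0],0],[[0,-2.9,0],[0,0,0],0],[[0,0,0],[0,0,0],0]]'; python3 -m creep '[[[0,0,0],[0,0,0],0],[[0,0,0],[0,0,0],0]]'
python3 - <<'E'
from h import *
s=ctrl.read_state();p,M=tool(s);print(p,np.degrees(np.arctan2(M[1,0],M[0,0])))
a=ctrl.camera("wrist");cv2.imwrite("pics/w10.png",a)
a=ctrl.camera("top");cv2.imwrite("pics/t10.png",cv2.resize(a[155:250,200:325],None,fx=6,fy=6,interpolation=cv2.INTER_CUBIC))
print(M.T@(np.array([.5032,-.2470,p[2]])-p))
E
```

```text
time_s: 33.1
tool_pos: [0.5026, -0.2467, 0.3476]
eef_rot: [0.703, -0.702, -0.081, 0.082]
ft_force: [-0.1, 0.3, -3.1]
width: 0.0195
time_s: 33.3
tool_pos: [0.5029, -0.2465, 0.3479]
eef_rot: [0.703, -0.702, -0.081, 0.081]
ft_force: [0.9, -0.0, -1.6]
width: 0.0192
[ 0.50288658 -0.24654818  0.34788132] 13.148879062999834
[ 2.02425502e-04 -1.18320045e-07 -5.11276620e-04]
```

View pics/w10.png

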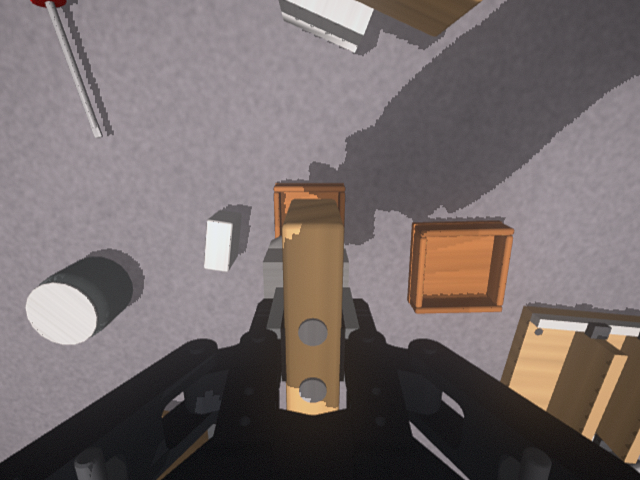

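View pics/t10.png

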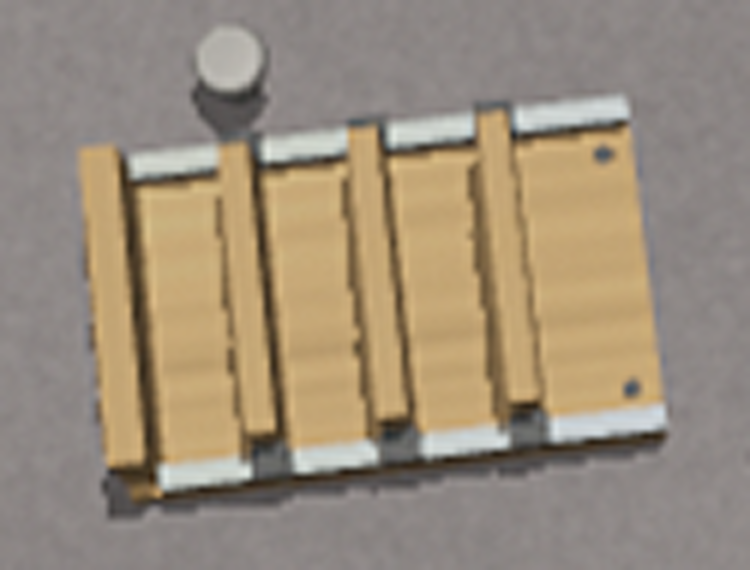

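```bash
python3 -m creep '[[[0,0,0],[0,0.005,-0.0005],0],[[0,0,0],[0,0.01,0],0],[[0,0,0],[0,0.015,0],0],[[0,0,0],[0,0.015,0],0],[[0,0,0],[0,0.015,0],0],[[0,0,0],[0,0.01,0],0],[[0,0,0],[0,0.005,0],0],[[0,0,0],[0,0.003,0],0],[[0,0,0],[0,0,0],0],[[0,0,0],[0,0,0],0]]'
python3 - <<'E'
from h import *
s=ctrl.read_state();p,M=tool(s);print(p,s["ft_force"]@M,s["moment"])
a=ctrl.camera("wrist");cv2.imwrite("pics/w11.png",a)
a=cv2.imread("pics/w9f.png");cv2.imwrite("pics/w9.png",cv2.resize(a[135:185,260:500],None,fx=3.3,fy=6,interpolation=cv2.INTER_CUBIC))
E
```

```text
time_s: 34.4
tool_pos: [0.5032, -0.2472, 0.2704]
eef_rot: [-0.702, 0.703, 0.081, -0.081]
ft_force: [-0.0, -0.1, -2.0]
width: 0.0193
[ 0.50319541 -0.24724598  0.27040106] [-0.05739255  1.95104647 -0.13932875] [0.0584597  0.01859398 0.05217928]
```

View pics/w11.png

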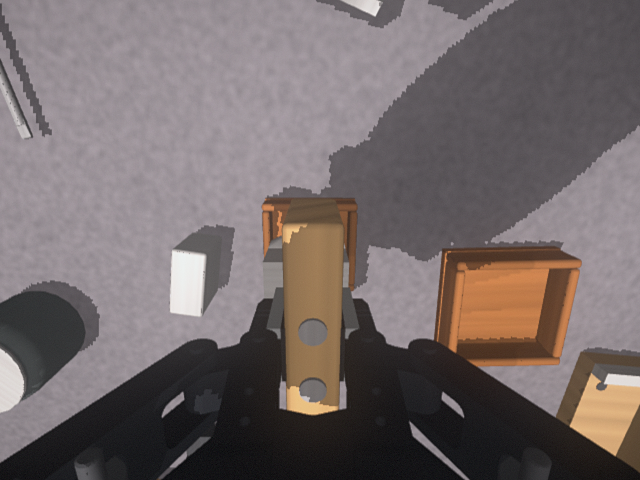

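View pics/w9.png

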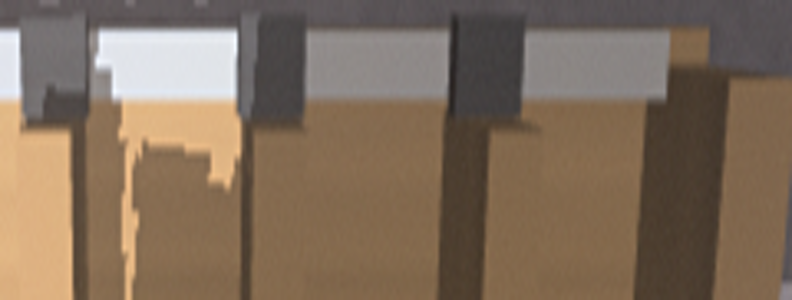

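```bash
python3 -m creep '[[[0,0,0],[0,0.004,0],0],[[0,0,0],[0,0.005,0],0],[[0,0,0],[0,0.003,0],0],[[0,0,0],[0,0.0015,0],0],[[0,0,0],[0,0.001,0],0],[[0,0,0],[0,0,0],0],[[0,0,0],[0,0,0],0]]';python3 -m creep '[[[0,0,0],[0,0.0006,0],0],[[0,0,0],[0,0,0],0]]'
python3 - <<'E'
from h import *
s=dict(tool_pos=np.array([.60253,.07626,.34875]),eef_rot=np.array([-0.706, 0.706, 0.0465, -0.046]))
for k,v in {"d3+":[281.2,156.3],"d2-":[336.7,156.3],"d1-":[408.5,156.3],"ch":[480.9,148]}.items(): print(k,(wray(v,.06,s)[1]*1000).round(1))
E
```

```text
time_s: 35.15
tool_pos: [0.5031, -0.2472, 0.2556]
eef_rot: [-0.702, 0.702, 0.081, -0.081]
ft_force: [-0.6, 0.2, -4.0]
width: 0.0194
time_s: 35.35
tool_pos: [0.5031, -0.2472, 0.255]
eef_rot: [-0.702, 0.702, 0.081, -0.081]
ft_force: [0.7, -0.1, -2.5]
width: 0.0189
d3+ [[-59.5 288.7 -22. ]]
d2- [[-59.5 288.7  18.4]]
d1- [[-59.5 288.7  70.6]]
ch [[-65.4 288.7 122.4]]
```

```bash
python3 -m creep '[[[0,0,0],[0,0.0004,0],0],[[0,0,0],[0,0,0],0],[[0,0,0],[0,0,0],0]]'
```

```text
time_s: 35.65
tool_pos: [0.5031, -0.2472, 0.2549]
eef_rot: [-0.702, 0.703, 0.081, -0.081]
ft_force: [-1.2, 1.2, 6.6]
width: 0.019
```

```bash
python3 -m creep '[[[0,0,0],[0,0,0],40],[[0,0,0],[0,0,0],60],[[0,0,0],[0,0,0],80],[[0,0,0],[0,0,0],100],[[0,0,0],[0,0,0],100],[[0,0,0],[0,0,0],100],[[0,0,0],[0,0,0],100],[[0,0,0],[0,0,0],100]]'
python3 - <<'E'
from h import *
a=ctrl.camera("wrist");cv2.imwrite("pics/w12.png",a)
E
```

```text
time_s: 36.45
tool_pos: [0.503, -0.2472, 0.2545]
eef_rot: [-0.702, 0.702, 0.081, -0.081]
ft_force: [0.2, -0.1, 0.9]
width: 0.0852
```

View pics/w12.png

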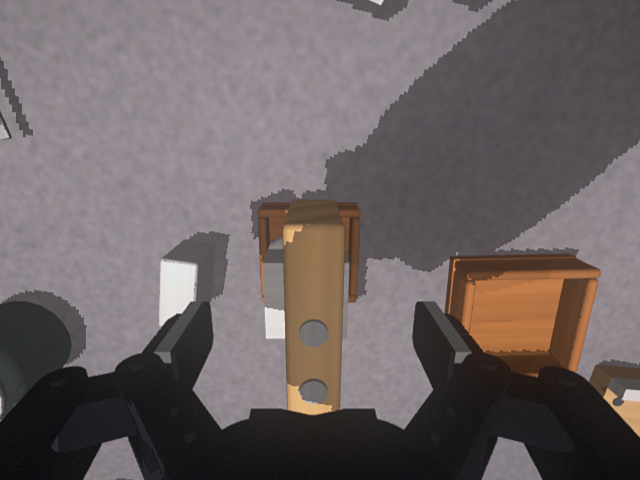

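Released and standing; retreat upward and look.

```bash
python3 -m creep '[[[0,0,0],[0,-0.005,0],100],[[0,0,0],[0,-0.015,0],100],[[0,0,0],[0,-0.02,0],100],[[0,0,0],[0,-0.025,0],100],[[0,0,0],[0,-0.025,0],100],[[0,0,0],[0,-0.025,0],100],[[0,0,0],[0,-0.02,0],100],[[0,0,0],[0,-0.01,0],100],[[0,0,0],[0,0,0],100],[[0,0,0],[0,0,0],100]]'
python3 - <<'E'
from h import *
a=ctrl.camera("wrist");cv2.imwrite("pics/w13.png",a)
a=ctrl.camera("scene");cv2.imwrite("pics/s13.png",a)
a=ctrl.camera("top");cv2.imwrite("pics/t13.png",a)
E
```

```text
time_s: 37.5
tool_pos: [0.503, -0.2471, 0.3987]
eef_rot: [0.703, -0.702, -0.081, 0.082]
ft_force: [-0.5, 0.4, -0.9]
width: 0.0855
```

View pics/w13.png

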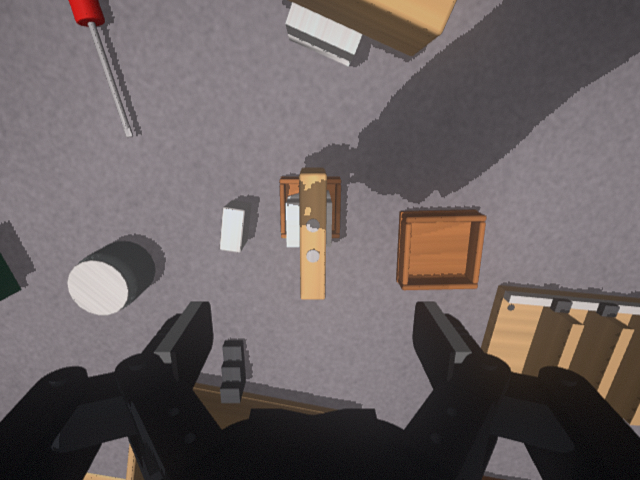

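View pics/s13.png

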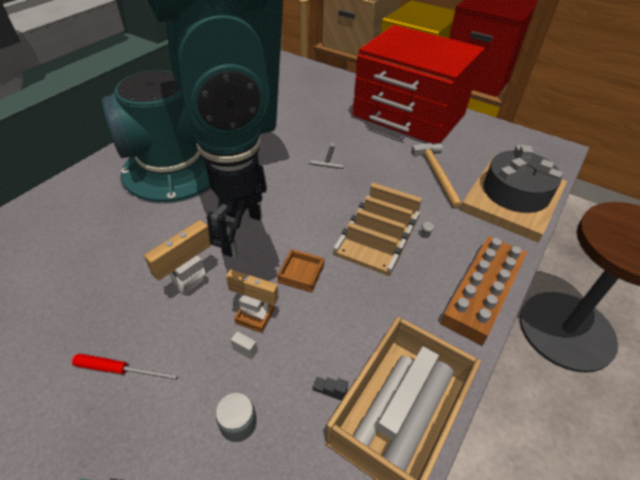

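View pics/t13.png

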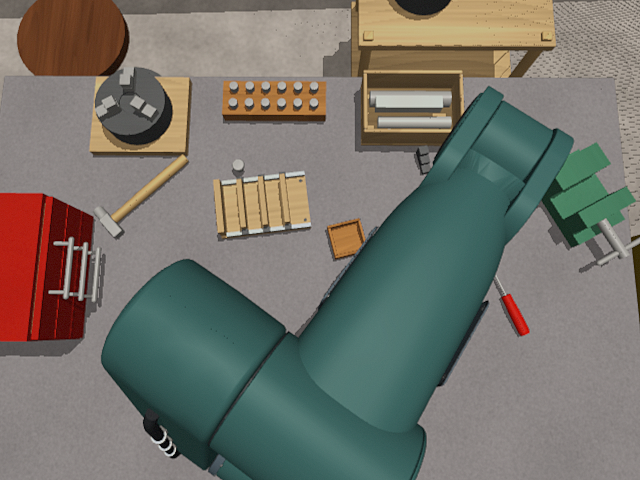

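The wrist picture shows the block upright in the small holder (block at about (310,220), holder edges at columns 281–340). The scene and top pictures show the dividers evenly spaced and the bystanders where they were.

```bash
python3 -c "
from station import ctrl
print(ctrl.finish_job())"
```

```text
the job is handed in; nothing more can be done
None
```

I set all three gaps with the small spacer block, stood the block upright in its small holder again, released it, backed the gripper away, and handed the job in at about 38 s of the 72 s allowed.

- **Gaps:** with the block lifted out of the last gap, the wrist camera gave 39.8, 40.2 and 40.4 mm from the cheek outwards. An earlier reading of the first gap from a coarser pixel pick was 40.8 mm; all are inside the ±2 mm limit.
- **Step 1 contact:** the press on both the cheek and divider 1 was not measured separately. I inferred it from the block's sliding friction and the net side force while it was down.
- **Forces:** the wrist force in the gaps stayed below about 10 N. The highest cheek load I estimated was 9–10 N, early in the first wedging, after which I eased the block back.
- **Last pictures:** the block stands in its holder with nothing touching it. The visible bystanders look unmoved, but I only checked that by eye. No check failed.

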